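# Pin the mug-board bracket and hold its bolt head for the nut driver

## Robot

A 6-joint arm with a two-finger parallel gripper is mounted at the origin on the work surface. World frame = base frame: x ahead of the robot, y to its left, z up, the work surface at z = 0. Lengths are in m, angles in rad, forces in N, time in s.
With the tool pointing down it reaches from about 0.275 to 0.875 m from the base axis. Payload 12.5 kg.
Tool frame: the origin (TCP) lies on the centre line of the jaws, within the pads' length; the fingertips stand r.finger_overhang ahead of it and the grasp point (between the pads) lies 3 mm ahead of it (r.finger_overhang is the distance from the TCP to the fingertips, in m); z points along the fingers, y is the line along which they close (so a half turn about z gives the same grasp; the last joint's range is limited). The gripper opens to 85 mm and grips with 20 to 120 N. Pads are 22 mm wide; open, the fingers measure 114 mm over their backs; the gripper's body (76 mm by 85 mm) begins 54 mm behind the grasp point. The pads swing forward as they close: fully open they stand 13 mm farther back than shut.
Start: joints at [-1.239, 0.351, 1.652, -0, 1.139, -0.085], TCP at [0.223, -0.503, 0.253] pointing down, gripper open.
Joint ranges: [-2.75, 2.75], [-0.79, 2.1], [0.01, 2.65], [-1.57, 4.71], [0.07, 3.14], [-2.87, 2.87]. Speed limits (rad/s): [2.22, 2.22, 2.79, 3.14, 3.14, 3.14].

## Interface

Orientations are given as a unit quaternion [x, y, z, w].
In Python, from cell import r, optics gives the robot as it stands. The module is installed in compiled form; this text tells all that it offers. Calls block until the motion is done:
- r.move_to(position, orientation): joint-space move of the TCP to a pose.
- r.move_linear(position, rot=None, vel=0.15): straight line of the TCP; rot=None keeps the orientation; vel is the mean speed in m/s.
- r.set_joints(angles): joint-space move.
- r.set_gripper(opening, squeeze=None): opening from 0.0 (shut) to 1.0 (fully open); squeeze is the grip in N (None keeps the last); returns when the fingers have stopped.
- r.sleep(seconds).
- r.inverse_kinematics(position, orientation): joint angles nearest the present ones, or None.
- optics.get_image(name): name is "side" or "top" or "wrist"; returns a dict with "pixels" (384x512x3 uint8, red, green, blue), "depth" (384x512 float32, m along the optical axis (not along the pixel's ray), 0 where there is no reading), "fx", "fy", "cx", "cy" (pixels), "camera_from_world" (4x4, takes a point from world to camera coordinates); the wrist camera has in their place "mount" (4x4, takes a point from camera to tool coordinates, whose origin is the TCP and whose axes are the flange's). Camera axes: x right, y down, z forward; pixel columns grow to the right and rows downward; lengths in m; the calibration is good to about 2 mm. A picture is of the moment at which its call begins: read the wrist's pose just before it.
A pose or a line that the arm cannot do raises r.PlanningError and nothing moves.
- r.hand_in(): hands the job in; it is judged then, once.
Readings, each from a call of its own:
- r.current_t(): time.
- r.current_q(): joint angles.
- r.current_qvel(): joint speeds.
- r.current_effort(): joint torques, N m.
- r.current_tool_pos(): TCP position.
- r.current_ee_rot(): TCP orientation.
- r.current_contact_force(): force on the tool from outside, world axes, zero at the start.
- r.current_torque(): the same for the moment, N m.
- r.current_opening(): opening from 0.0 (shut) to 1.0 (fully open).
- r.current_finger_force(): force on a finger pad.
Only numpy, scipy, OpenCV 4.12 (cv2) and the standard library are available. Lean on these libraries where they do the work, as an engineer would, in place of code of your own. Each camera call takes 0.05 s, during which the arm holds its last target. There are 200 camera calls.

## Task

Drop the two wooden dowels, one at a time, upright into the two bores in the foot of the mug-board bracket, so that each stands all the way down in a bore of its own (either dowel may go in either bore), and let go of them. Then reach down into the gap behind the blue bracket plate, grip the slowly turning brass bolt head between the fingers and hold it from turning so that the driver can tighten the nut; finish while still holding it. Leave the milk pitcher, the shaker and the knock box where they stand.

Things in the scene. Friction and masses are not known exactly. Their poses are not given: they have to be found in the camera images.
- dowel1_mid (a point): centre (half-way up) of a loose beech dowel standing upright on the bench at the start, 16 mm in diameter, 70 mm high, chamfered foot, 15 g; z along the dowel. When fully down in a bore it stands on the bench, centre about 35 mm above the bench.
- dowel2_mid (a point): centre (half-way up) of the second beech dowel, the same as the first
- bracket: fixed bracket; x points away from the robot, y along its foot (yaw varies). Origin on the bench, at the back face of the blue plate (80 mm wide, 6 thick, top at z 100 mm). Mug board 300 mm wide, front face at x = +50, top at z 105. Foot 22 mm thick, x -85..+70, y -125..+125. Orange nut driver along -x, 36 mm thick, top at z 98, x -42..-162, y = 0
- bore_left (a point): centre of the mouth of the bore at the +y end of the bracket's foot (x -60, y +100 mm, z 22 of the bracket): 22 mm in diameter with sharp rims (3 mm of play all round a dowel), straight down through the 22 mm thick aluminium foot to the bench. z up
- bore_right (a point): centre of the mouth of the other, equal bore, at the -y end of the foot (x -60, y -100 mm)
- bolt_head (a point): centre of the brass hexagon bolt head: 24 mm across flats, 16 mm thick, axis level along the bracket's x, at bracket x +26, y 0, z 80 mm, on a 20 mm round collar in the open-topped gap, 50 mm wide in x, between blue plate and mug board; the gap is free along y and its floor (the foot) lies 58 mm below. x along the bolt; this frame turns with the bolt
- bolt (a joint): angle of the bolt about its axis, rad; starts anywhere, grows by about 0.4 rad/s as the driver turns nut and bolt together (0.12 N m). Fingers coming down either side of the head, closing along the bracket's y, press it flat between the pads at any angle and stop it; about 40 N of grip holds it. It turns in place and cannot shift
- pitcher: steel milk pitcher, 86 mm wide, 103 mm high, handle at its +y side; origin at the centre of its underside; leave alone
- shaker: glass shaker with a dark screw-top lid, 72 mm wide, 138 mm high; origin at the centre of its underside; leave alone
- knock_box: grey plastic knock box with a rubber bar, 156 mm wide, 110 mm high; origin at the centre of its underside; leave alone

How it is judged:
On the way, in this order (a step that is already met when the one before it is completed fails the run):
1. a first dowel stands fully down in a bore, let go (((horizontal distance between dowel1_mid and bore_left below 0.009 m and height (world z) of dowel1_mid below 0.041 m and angle between dowel1_mid's own z axis and vertical below 0.35 rad and contact force between the fingers and dowel1 below 0.1 N) or (horizontal distance between dowel1_mid and bore_right below 0.009 m and height (world z) of dowel1_mid below 0.041 m and angle between dowel1_mid's own z axis and vertical below 0.35 rad and contact force between the fingers and dowel1 below 0.1 N) or (horizontal distance between dowel2_mid and bore_left below 0.009 m and height (world z) of dowel2_mid below 0.041 m and angle between dowel2_mid's own z axis and vertical below 0.35 rad and contact force between the fingers and dowel2 below 0.1 N) or (horizontal distance between dowel2_mid and bore_right below 0.009 m and height (world z) of dowel2_mid below 0.041 m and angle between dowel2_mid's own z axis and vertical below 0.35 rad and contact force between the fingers and dowel2 below 0.1 N))), for 0.2 s.
2. both dowels stand fully down, each in its own bore, let go ((((horizontal distance between dowel1_mid and bore_left below 0.009 m and height (world z) of dowel1_mid below 0.041 m and angle between dowel1_mid's own z axis and vertical below 0.35 rad and contact force between the fingers and dowel1 below 0.1 N) and (horizontal distance between dowel2_mid and bore_right below 0.009 m and height (world z) of dowel2_mid below 0.041 m and angle between dowel2_mid's own z axis and vertical below 0.35 rad and contact force between the fingers and dowel2 below 0.1 N)) or ((horizontal distance between dowel1_mid and bore_right below 0.009 m and height (world z) of dowel1_mid below 0.041 m and angle between dowel1_mid's own z axis and vertical below 0.35 rad and contact force between the fingers and dowel1 below 0.1 N) and (horizontal distance between dowel2_mid and bore_left below 0.009 m and height (world z) of dowel2_mid below 0.041 m and angle between dowel2_mid's own z axis and vertical below 0.35 rad and contact force between the fingers and dowel2 below 0.1 N)))), for 0.2 s.
3. the bolt head is gripped and no longer turns (velocity of joint bolt between -0.08 and 0.08 rad/s and contact force between the fingers and bolt above 5 N and distance between the grasp point and bolt_head below 0.03 m), for 0.5 s.
At the end, for the whole second after the job is handed in: Each dowel fully down in its own bore (centre under 41 mm high, within 9 mm of its axis, tilt under 0.35 rad), fingers off it; the fingers grip the bolt head (over 5 N, grasp point within 30 mm of its centre), which turns slower than 0.08 rad/s, held to the end (all of step 3 and (((horizontal distance between dowel1_mid and bore_left below 0.009 m and height (world z) of dowel1_mid below 0.041 m and angle between dowel1_mid's own z axis and vertical below 0.35 rad and contact force between the fingers and dowel1 below 0.1 N) and (horizontal distance between dowel2_mid and bore_right below 0.009 m and height (world z) of dowel2_mid below 0.041 m and angle between dowel2_mid's own z axis and vertical below 0.35 rad and contact force between the fingers and dowel2 below 0.1 N)) or ((horizontal distance between dowel1_mid and bore_right below 0.009 m and height (world z) of dowel1_mid below 0.041 m and angle between dowel1_mid's own z axis and vertical below 0.35 rad and contact force between the fingers and dowel1 below 0.1 N) and (horizontal distance between dowel2_mid and bore_left below 0.009 m and height (world z) of dowel2_mid below 0.041 m and angle between dowel2_mid's own z axis and vertical below 0.35 rad and contact force between the fingers and dowel2 below 0.1 N)))); the arm keeps its last pose, push and grip.
It fails at once if the milk pitcher is shoved or tipped (distance of pitcher from where it was at the start of the episode above 0.03 m or angle between pitcher's own z axis and vertical above 0.3 rad).
It fails at once if the glass shaker is shoved or tipped (distance of shaker from where it was at the start of the episode above 0.03 m or angle between shaker's own z axis and vertical above 0.3 rad).
It fails at once if the knock box is shoved or tipped (distance of knock_box from where it was at the start of the episode above 0.03 m or angle between knock_box's own z axis and vertical above 0.3 rad).
It also fails if it takes over 64 s, if anything falls off the work surface, if the arm or the gripper's body presses on something with over 40 N, if the wrist force passes 120 N, or if a joint passes its speed limit or range.

## Working session

There is one attempt and no reset: what is moved stays moved. The work goes in short steps, each a Python script; the robot and the scene stay as the last script left them, time stands still between calls to the robot, and variables do not carry over. Pictures are saved under pics/ and viewed, at most 10 in all, crops included, and the job is handed in when it is done.

```bash
mkdir -p pics; python3 - <<'E'
from cell import r, optics
import cv2,numpy as np,pickle
ims={}
for n in("top","side"):
    d=optics.get_image(n);ims[n]=d
    cv2.imwrite(f"pics/{n}0.png",d["pixels"][:,:,::-1])
    if n!="wrist":print(n,d["fx"],d["cx"],d["cy"],np.round(d["camera_from_world"],3).tolist())
pickle.dump(ims,open("ims.pkl","wb"))
print(r.finger_overhang,r.current_t(),r.current_ee_rot())
E
```

```text
top 387.4565137136148 251.30727909039675 189.24828438060428 [[0.025, -0.999, 0.031, -0.022], [-0.998, -0.027, -0.055, 0.519], [0.056, -0.03, -0.998, 1.035], [0.0, 0.0, 0.0, 1.0]]
side 365.063689529712 251.13845418209323 192.22641717463407 [[-0.984, -0.178, 0.016, 0.512], [-0.147, 0.755, -0.639, 0.119], [0.101, -0.632, -0.769, 0.957], [0.0, 0.0, 0.0, 1.0]]
0.022 0.1 [ 9.78362277e-01  2.06898508e-01 -5.52537361e-05 -5.09810185e-04]
```

View pics/top0.png

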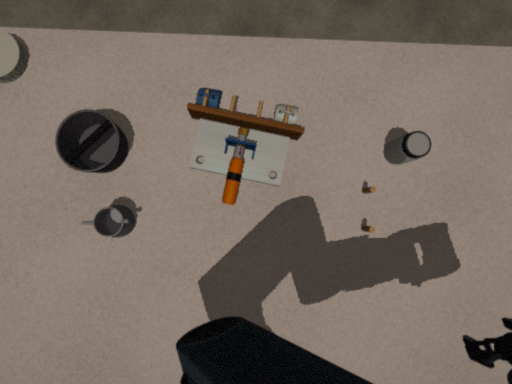

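View pics/side0.png

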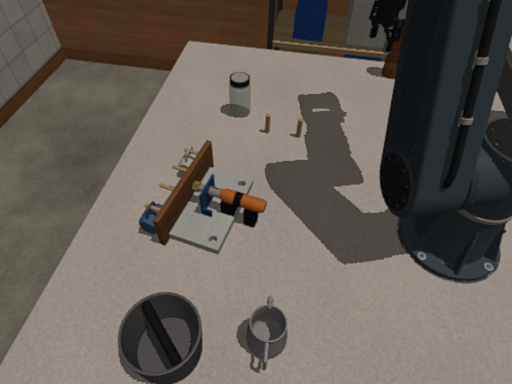

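The top view shows the dowels at about (370,190) and (369,229), the bores at (200,160) and (273,175), the orange driver at (233,180) and the shaker at (416,145). The side view agrees and shows both dowels upright.

```bash
cat > h.py <<'E'
from cell import r, optics
import cv2,numpy as np
from scipy.spatial.transform import Rotation as R
def wfc(d,tp=None,q=None):
    if "mount" in d:
        T=np.eye(4);T[:3,:3]=R.from_quat(q).as_matrix();T[:3,3]=tp
        return T@d["mount"]
    return np.linalg.inv(d["camera_from_world"])
def ray(d,W,u,v,z):
    k=W[:3,:3]@np.array([(u-d["cx"])/d["fx"],(v-d["cy"])/d["fy"],1]);o=W[:3,3]
    return o+k*(z-o[2])/k[2]
def cloud(d,W):
    v,u=np.mgrid[:384,:512];Z=d["depth"]
    P=np.stack([(u-d["cx"])/d["fx"]*Z,(v-d["cy"])/d["fy"]*Z,Z],-1)
    P=P@W[:3,:3].T+W[:3,3];P[Z==0]=np.nan
    return P
def down(yaw): # tool z down, tool y (closing line) at angle yaw+90deg, tool x at yaw
    return (R.from_euler('z',yaw)*R.from_euler('x',np.pi)).as_quat()
def shot(name,save=None):
    tp,q=np.array(r.current_tool_pos()),r.current_ee_rot()
    d=optics.get_image(name)
    if save: cv2.imwrite(save,d["pixels"][:,:,::-1])
    return d,wfc(d,tp,q)
E
python3 - <<'E'
from h import *
import pickle
ims=pickle.load(open("ims.pkl","rb"));d=ims["top"];W=wfc(d);P=cloud(d,W)
g=cv2.cvtColor(d["pixels"],cv2.COLOR_RGB2GRAY)
for n,(u,v) in dict(d1=(370,190),d2=(369,229)).items():
    s=P[v-10:v+11,u-10:u+11];m=s[...,2]>0.03
    print(n,m.sum(),np.nanmean(s[m],0),np.nanmax(s[...,2]))
    m=s[...,2]>0.06; print(m.sum(),np.nanmean(s[m],0))
b={}
for n,(u,v) in dict(L=(200,160),R=(273,175)).items():
    w=g[v-8:v+9,u-8:u+9].astype(int);t=(w.min()+np.median(w))/2
    yy,xx=np.nonzero(w<t);uu,vv=u-8+xx.mean(),v-8+yy.mean()
    b[n]=ray(d,W,uu,vv,.022);print(n,len(xx),uu,vv,b[n])
e=b["L"]-b["R"];print("len",np.linalg.norm(e),"yaw",np.arctan2(-e[0],e[1]))
for n,(u,v) in dict(shaker=(416,145),pit=(112,220),knock=(90,140)).items(): print(n,P[v-4:v+5,u-4:u+5].reshape(-1,3).mean(0))
import math
print(optics.get_image("wrist")["mount"].round(3).tolist(), r.current_contact_force())
E
```

```text
d1 55 [ 0.52474858 -0.31834779  0.05959424] 0.0743658124870119
35 [ 0.52505113 -0.32004101  0.06824729]
d2 58 [ 0.42214807 -0.31713132  0.05960489] 0.07446130880303325
34 [ 0.42155825 -0.31896418  0.06864839]
L 24 197.875 160.125 [0.59391842 0.13762413 0.022     ]
R 24 273.2083333333333 175.16666666666666 [ 0.55907072 -0.06633591  0.022     ]
len 0.20691558563406598 yaw -0.1692215482201349
shaker [nan nan nan]
pit [0.42722452 0.36455178 0.00442379]
knock [nan nan nan]
[[0.0, -0.965, -0.263, 0.066], [1.0, 0.001, -0.0, 0.0], [0.001, -0.263, 0.965, -0.121], [0.0, 0.0, 0.0, 1.0]] [ 0.5596711   0.12326032 -0.20941837]
```

```bash
python3 - <<'E'
from h import *
import pickle
Y=-0.17
r.move_to([0.473,-0.319,0.25],down(Y))
d,W=shot("wrist","pics/w1.png");P=cloud(d,W);pickle.dump((d,W),open("w1.pkl","wb"))
for x,y in((.525,-.319),(.422,-.318)):
    m=(np.hypot(P[...,0]-x,P[...,1]-y)<.025)&(P[...,2]>.03)
    z=np.nanmax(P[m][:,2]);t=m&(P[...,2]>z-.006)
    u=np.argwhere(t)
    (c,rad)=cv2.minEnclosingCircle(u[:,::-1].astype(np.float32))
    print(m.sum(),t.sum(),z,P[t].mean(0),ray(d,W,*c,.07),rad)
r.move_to([0.585,0.035,0.33],down(Y))
d,W=shot("wrist","pics/w2.png");pickle.dump((d,W),open("w2.pkl","wb"))
print(r.current_t())
E
```

```text
189 184 0.07174685825223465 [ 0.52652524 -0.32234206  0.07016877] [ 0.52658604 -0.3222556   0.07      ] 7.762187480926514
267 149 0.07236561593318852 [ 0.42370729 -0.32057492  0.0700732 ] [ 0.4237692  -0.32067037  0.07      ] 6.871934413909912
2.85
```

View pics/w2.png

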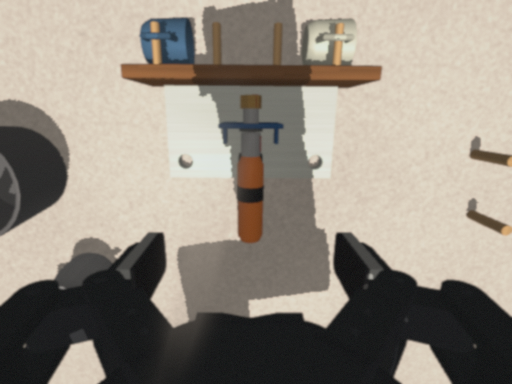

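View pics/w1.png

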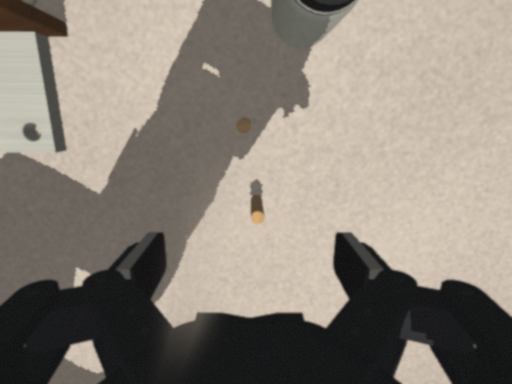

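w1 shows the dowel tops at (244,125) and (257,216), with the shaker well clear at the top. w2 shows the bores at (186,160) and (316,161), the brass head at (251,101) and the blue plate at row 125. Next is a closer look at each bore.

```bash
cat >> h.py <<'E'
def bore(d,W,g,tag):
    # rim = outline of the region differing from foot colour near guess
    lab=cv2.GaussianBlur(cv2.cvtColor(d["pixels"],cv2.COLOR_RGB2LAB),(3,3),0).astype(float)
    p=np.linalg.inv(W)@np.array([*g[:2],.022,1]);u=d["fx"]*p[0]/p[2]+d["cx"];v=d["fy"]*p[1]/p[2]+d["cy"]
    R0=.011*d["fx"]/p[2];h=int(2.2*R0);x0,y0=int(u)-h,int(v)-h
    w=lab[max(y0,0):y0+2*h,max(x0,0):x0+2*h];y0=max(y0,0);x0=max(x0,0)
    m=(np.linalg.norm(w-np.median(w.reshape(-1,3),0),axis=-1)>14).astype(np.uint8)
    cs,_=cv2.findContours(m,cv2.RETR_EXTERNAL,cv2.CHAIN_APPROX_NONE)
    c=min((c for c in cs if cv2.contourArea(c)>.3*R0**2),key=lambda c:np.linalg.norm(c.reshape(-1,2).mean(0)-h))
    (cc,rad)=cv2.minEnclosingCircle(c)
    cc=(cc[0]+x0,cc[1]+y0);out=d["pixels"][:,:,::-1].copy()
    cv2.circle(out,(int(cc[0]),int(cc[1])),int(rad),(0,0,255),1)
    out=cv2.resize(out[y0:y0+2*h,x0:x0+2*h],(300,300),interpolation=0);cv2.imwrite(f"pics/{tag}.png",out)
    print(tag,"rad",rad,"exp",R0,"area",cv2.contourArea(c),ray(d,W,*cc,.022))
    return ray(d,W,*cc,.022),out
E
python3 - <<'E'
from h import *
import pickle
Y=-0.17;d,W=pickle.load(open("w2.pkl","rb"))
g=[ray(d,W,186,160,.022),ray(d,W,316,161,.022)];print(g)
o=[];b=[]
for i in(0,1):
    r.move_to([g[i][0]-.02,g[i][1],.20],down(Y))
    d,W=shot("wrist");pickle.dump((d,W),open(f"b{i}.pkl","wb"))
    p,im=bore(d,W,g[i],f"b{i}");o.append(im);b.append(p)
cv2.imwrite("pics/bb.png",np.hstack(o))
e=b[0]-b[1];print(np.linalg.norm(e),np.arctan2(-e[0],e[1]),r.current_t())
E
```

```text
[array([0.59794586, 0.13043098, 0.022     ]), array([ 0.56239148, -0.06671026,  0.022     ])]
b0 rad 9.12424373626709 exp 10.210463674557795 area 34.0 [0.59434712 0.1316388  0.022     ]
b1 rad 10.12460708618164 exp 10.235374915501325 area 59.5 [ 0.56008074 -0.06462164  0.022     ]
0.19922938065573978 -0.1728540702303935 4.4583
```

View pics/bb.png

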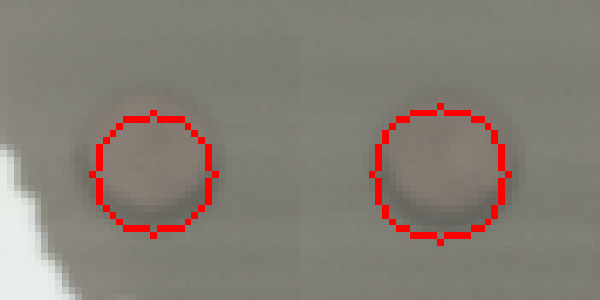

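The left rim really sits at about (151,160) in the crop, so that circle is about 2 mm low; the right one is about 0.6 mm low. With both corrected, the spacing comes to 199.7 mm and the yaw to -0.18. Next: pick dowel 2 and insert it in the right bore.

```bash
cat >> h.py <<'E'
Y=-0.18
BL=np.array([.5966,.1316]);BR=np.array([.5607,-.0648])
def pick(p):
    r.move_to([*p,.17],down(Y)); r.move_linear([*p,.055],vel=.12)
    r.set_gripper(0.0,squeeze=30); print("open",r.current_opening(),"F",r.current_finger_force())
    r.move_linear([*p,.19],vel=.15)
def insert(b):
    r.move_linear([*b,.19],vel=.25); r.move_linear([*b,.082],vel=.12)
    r.sleep(.2); f0=np.array(r.current_contact_force())
    ex=np.array([np.cos(Y),np.sin(Y)]);ey=np.array([-ex[1],ex[0]])
    offs=[(0,0)]+[(a*s,c*s) for s in(.002,.004) for a,c in((1,0),(-1,0),(0,1),(0,-1),(.7,.7),(-.7,-.7),(.7,-.7),(-.7,.7))]
    for a,c in offs:
        q=b+a*ex+c*ey; r.move_linear([*q,.080],vel=.05); ok=True
        for z in(.077,.075,.073,.071,.069,.064,.059,.057):
            r.move_linear([*q,z],vel=.03); f=np.array(r.current_contact_force())-f0
            if abs(f[2])>5: ok=False;break
        print("off",a,c,"z",z,f.round(1))
        if ok: return True
        if z<.07: # well inside: relieve sideways force, report
            return False
    return False
E
python3 - <<'E'
from h import *
pick([.4237,-.3206]); print(r.current_t()); ok=insert(BR); print(ok,r.current_tool_pos(),r.current_t())
E
```

```text
open 0.180513157506814 F 29.198846518993378
8.3417
off 0 0 z 0.057 [-0.7 -0.4  0.4]
True [ 0.56067469 -0.06478918  0.05691805] 13.2833
```

```bash
cat >> h.py <<'E'
def check(tag,bs):
    d,W=shot("wrist",f"pics/{tag}.png");P=cloud(d,W)
    for b in bs:
        m=(np.hypot(P[...,0]-b[0],P[...,1]-b[1])<.03)&(P[...,2]>.04)&(P[...,2]<.12)
        if m.sum()==0: print("none");continue
        z=np.nanmax(P[m][:,2]);t=m&(P[...,2]>z-.006);print("top z",z,"off",P[t].mean(0)[:2]-b)
E
python3 - <<'E'
from h import *
r.set_gripper(.45); r.move_linear([*BR,.14],vel=.15)
r.move_linear([BR[0]-.02,BR[1],.22],vel=.25)
check("c1",[BR]); print(r.current_t())
r.set_gripper(.9)
pick([.5265,-.3223]); ok=insert(BL); print(ok,r.current_tool_pos(),r.current_t())
if ok:
    r.set_gripper(.45); r.move_linear([*BL,.14],vel=.15)
    r.move_linear([BL[0]-.02,BL[1],.22],vel=.25); check("c2",[BL])
d,W=shot("side","pics/s2.png")
print(r.current_t())
E
```

```text
top z 0.0721756339787703 off [-0.0003957  -0.00040306]
14.8667
open 0.17986596215673364 F 29.243869185447693
off 0 0 z 0.057 [0.2 0.1 0.4]
True [0.59654492 0.13158928 0.05690576] 24.7
top z 0.07246734550929929 off [ 7.73516668e-05 -5.97973132e-04]
26.3333
```

View pics/c2.png

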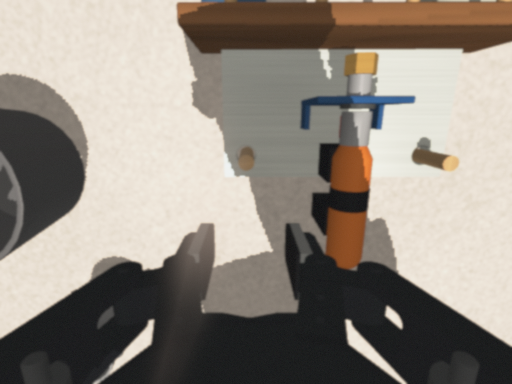

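c2 shows the left dowel at (247,158) and the right one at (435,160), both seated with their tops at 72 mm. The brass head is at (361,63). I'll confirm its position, then grip it.

```bash
python3 - <<'E'
from h import *
ex=np.array([np.cos(Y),np.sin(Y)]);ey=np.array([-ex[1],ex[0]])
B=(BL+BR)/2+.086*ex; print("pred",B)
r.move_linear([*(B-.03*ex),.24],vel=.25); r.set_gripper(.75)
d,W=shot("wrist","pics/bolt.png");P=cloud(d,W)
hsv=cv2.cvtColor(d["pixels"],cv2.COLOR_RGB2HSV)
m=(hsv[...,0]>12)&(hsv[...,0]<28)&(hsv[...,1]>110)&(np.hypot(P[...,0]-B[0],P[...,1]-B[1])<.03)&(P[...,2]>.075)
q=P[m]; rel=q[:,:2]-B; a,c=rel@ex,rel@ey
print(m.sum(),"x range",np.percentile(a,[3,97]),"y range",np.percentile(c,[3,97]),"zmax",q[:,2].max(),r.current_t())
E
```

```text
pred [0.66326056 0.01800346]
432 x range [-0.00572719  0.02912377] y range [-0.00982407  0.01060249] zmax 0.10646803193295107 27.4
```

View pics/bolt.png

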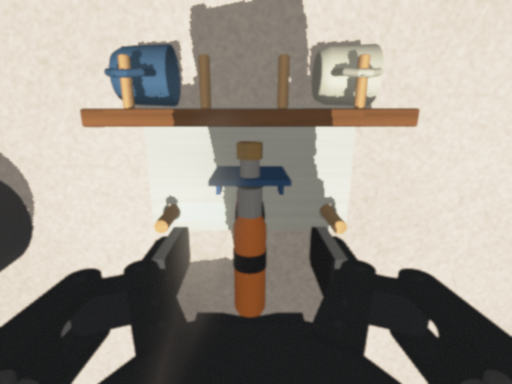

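The head is at (250,150) and matches the prediction: y within 0.5 mm, x within about 2 mm. Both dowels are still standing, at (165,218) and (335,220). Going in to grip.

```bash
python3 - <<'E'
from h import *
ex=np.array([np.cos(Y),np.sin(Y)])
B=(BL+BR)/2+.087*ex
r.move_linear([*B,.20],vel=.15)
f0=np.array(r.current_contact_force())
for z in(.14,.11,.09,.081):
    r.move_linear([*B,z],vel=.08); f=np.array(r.current_contact_force())-f0
    if np.abs(f).max()>6: print("contact",z,f);break
print(f.round(1))
if z<.085:
    r.set_gripper(0.0,squeeze=65)
    for _ in range(4):
        r.sleep(.3); print(r.current_opening(),r.current_finger_force(),np.round(np.array(r.current_contact_force())-f0,1),np.round(r.current_torque(),2))
    shot("side","pics/s3.png")
print(r.current_t())
E
```

```text
[-0.3  0.1  0.2]
0.27192045810058757 63.658038508147 [-0.8  5.3  4.5] [0.99 0.06 0.01]
0.2657048857885883 63.65803398191929 [-2.1  6.3  3.3] [0.99 0.08 0.09]
0.26917715164264416 63.65768166258931 [-0.9  5.5  3.9] [0.92 0.02 0.07]
0.27015197988320594 63.65780672058463 [-0.8  5.5  3.6] [0.95 0.03 0.03]
31.675
```

```bash
python3 - <<'E'
from h import *
r.set_gripper(0.0,squeeze=85)
for _ in range(12):
    r.sleep(.15); print(round(r.current_opening(),4),round(r.current_finger_force(),1),np.round(r.current_contact_force(),1),np.round(r.current_torque(),2))
d,_=shot("wrist"); d2,_=shot("side"); p=[d["pixels"][60:260,100:400,::-1],d2["pixels"][120:270,120:320,::-1]]
cv2.imwrite("pics/f.png",np.hstack([cv2.resize(x,(400,300)) for x in p]))
print(r.current_t())
E
```

```text
0.2669 82.8 [-0.8  5.   4.9] [0.97 0.06 0.07]
0.2642 82.8 [-1.   6.1  5.8] [0.98 0.09 0.02]
0.2648 82.8 [-0.1  4.4  4.5] [0.99 0.09 0.06]
0.2672 82.8 [-0.7  5.2  4.9] [0.92 0.05 0.04]
0.2699 82.8 [-1.3  5.8  5.6] [0.94 0.05 0.07]
0.268 82.8 [-0.9  5.3  5.1] [0.9  0.09 0.01]
0.2685 82.8 [-0.7  5.5  5.5] [0.99 0.09 0.06]
0.2653 82.8 [-1.1  6.4  5. ] [0.99 0.06 0.06]
0.2677 82.8 [0.2 6.  4.9] [ 0.96  0.1  -0.  ]
0.2656 82.8 [-0.4  4.9  5.3] [0.96 0.08 0.07]
0.2684 82.8 [-1.1  4.6  5. ] [1.01 0.07 0.05]
0.2672 82.8 [-0.8  5.9  4.4] [0.98 0.1  0.07]
33.7917
```

View pics/f.png

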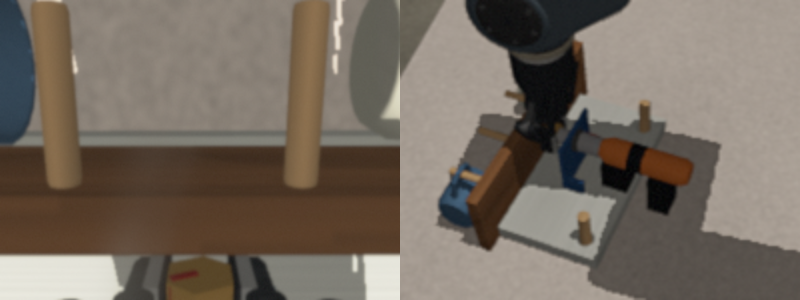

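The left half shows the head pressed flat between the pads. The right half shows both dowels standing in their bores, at (585,228) and (645,115). The opening and load readings are steady.

```bash
python3 -c "
from cell import r
print(r.hand_in(), r.current_t())"
```

```text
the job is handed in; nothing more can be done
the job is handed in; nothing more can be done
```

I handed the job in at about 34 s on the robot's clock, with both dowels seated upright in their own bores and let go, and the brass bolt head held flat between the fingers at about 83 N; the hand-in call gave no verdict.

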